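# Skimmer off its hook and into the tin

## Task

Lift the wire skimmer (the utensil with the round mesh head) off its hook on the utensil rack and stand it head down in the empty tin can, then let go. Leave the wooden spatula and the steel turner hanging on their hooks, and leave the can standing.

Things in the scene. Friction and masses are not known exactly. Their poses are not given: they have to be found in the camera images.
- skimmer: Steel wire skimmer, 190 mm long, 90 to 140 g, hanging head down. Origin: centre of its round mesh head (disc 70 mm across, 4 thick, inclined 45 deg to the handle; spans x +-26, y +-35, z +-26 mm). Own z runs up along the handle, x away from the robot. 8 mm rod up to z=112 mm, then a stiff upright loop of 6 mm wire in the y-z plane: z=109 to 165, 40 mm wide outside (y, centred), straight sides.
- spatula: Wooden spatula, flat blade 56 x 75 mm; origin at blade centre; axes, loop and hook like the skimmer's. Stays hanging. All 3 hooks are alike, 110 mm apart in a row along y: each a level strip (12 mm wide, 6 thick) that comes from +x through the loop under its top bar and ends in an upturned lip 12 mm high, 31 mm from the loop towards -x. Unhook: raise 15 to 30 mm, then go 45 mm or more to own -x.
- turner: Steel turner with a flat slotted square blade 70 x 74 mm; origin at blade centre; axes, loop and hook like the skimmer's. Stays hanging. The three utensils hang in any order on a white plastic rack; its crossbar's front face is 30 mm behind the loops (+x side), its top level with the loops' tops. Nothing stands above it.
- can: Empty open tin can, bare steel, standing loose on the cart top, 105 mm outside diameter, 90 mm high, wall 3 mm, floor 4 mm thick, 140 g. Origin: centre of its underside; z up. Stands left or right, nearer the robot than the rack; a closed yellow tub (82 mm high) stands on the other side, a low white bowl (45 mm high) between them.
Not all that is in view belongs to the job. Leave any green look-alike of the can alone.

How it is judged:
On the way:
1. the skimmer is off its hook, its head raised above the can's rim height (height (world z) of skimmer above 0.118 m), for 0.1 s.
At the end, for the whole second after the job is handed in: Skimmer head in the can (head centre within 50 mm of the can's axis, under 70 mm above its underside), loop end up, leaning under 60 degrees; can upright (6 degrees) on the cart top; both at rest; spatula and turner within 40 mm of where they hung (horizontal distance between skimmer and can below 0.05 m and z of skimmer in the frame of can between 0 and 0.07 m and angle between skimmer's own z axis and vertical below 1.05 rad and angle between can's own z axis and vertical below 0.1 rad and height (world z) of can below 0.01 m and linear speed of each of skimmer, can below 0.03 m/s and distance of each of spatula, turner from where it was at the start of the episode below 0.04 m); the robot touches nothing.
It fails at once if the wooden spatula is knocked off its hook (distance of spatula from where it was at the start of the episode above 0.06 m).
It fails at once if the steel turner is knocked off its hook (distance of turner from where it was at the start of the episode above 0.06 m).
It fails at once if the can is knocked over (angle between can's own z axis and vertical above 0.6 rad).
It also fails if it takes over 40 s, if anything falls off the work surface, if the arm or the gripper's body presses on something with over 40 N, if the wrist force passes 120 N, or if a joint passes its speed limit or range.

## Robot

A 6-joint arm with a two-finger parallel gripper is mounted at the origin on the work surface. World frame = base frame: x ahead of the robot, y to its left, z up, the work surface at z = 0. Lengths are in m, angles in rad, forces in N, time in s.
With the tool pointing down it reaches from about 0.3 to 0.875 m from the base axis. Payload 6.4 kg.
Tool frame: the origin (TCP) lies midway between the tips of the shut fingers; the grasp point (between the pads) lies 19 mm behind it; x points along the fingers, y is the direction in which the jaws open and shut, and the axes are right-handed (so a half turn about x gives the same grasp; the last joint's range is limited). The gripper opens to 85 mm and grips with 20 to 120 N. Pads are 22 mm wide; open, the fingers measure 114 mm over their backs; the gripper's body (76 mm by 85 mm) begins 54 mm behind the grasp point. The pads swing forward as they close: fully open they stand 13 mm farther back than shut.
Start: joints at [0.986, 0.181, 1.607, -0, 1.354, -0.206], TCP at [0.213, 0.534, 0.231] pointing down, gripper open.
Joint ranges: [-2.99, 2.99], [-0.89, 2.07], [0.3, 2.58], [-1.14, 4.28], [0, 2.63], [-3.12, 3.12]. Speed limits (rad/s): [2.57, 2.57, 3.01, 3.14, 3.14, 3.14].

## Interface

Orientations are given as a unit quaternion [w, x, y, z].
In Python, from bench import ctrl gives the robot as it stands.
- The arm moves only by the tool servo_tool, never from a script. Its argument "targets" is a list of rows, each a list of 7 numbers: the turn, a rotation vector about the tool's x, y, z in rad, then the shift along the tool's x, y, z in mm, then the opening, from -1 (shut) to 1 (fully open). A call has exactly 8 rows; each row is the pose to reach, as a shift and turn from the pose measured when the call began, along the tool's axes at that moment; what a row does not reach only later rows make up. A row lasts 1/8 s, in which the tool goes at most 62.5 mm and 10.7 degrees, less where a joint would pass 70% of its speed; a pose out of reach is approached as far as the arm can. A call with a gripper value outside its range is refused whole. The fingers move at their own pace and stop on an object; the grip force is fixed at half the most. Time passes only in rows, so rows that repeat a pose let the fingers close, or fill a call up. It gives the time, the measured TCP pose, the force and the opening at its end, in the units of the state.
- ctrl.get_obs(): the state, without advancing time (a new reading comes with each control period).
- ctrl.camera(name): name is "side" or "top" or "wrist"; returns a dict with "pixels" (480x640x3 uint8, blue, green, red), "intrinsics" (3x3 intrinsics, pixels), "R" (3x3) and "t" (3): a world point X has camera coordinates R X + t; the wrist camera has in their place "tool_from_camera" (4x4, takes a point from camera to tool coordinates, whose origin is the TCP and whose axes are the tool frame's). Camera axes: x right, y down, z forward; pixel columns grow to the right and rows downward; lengths in m; the calibration is good to about 2 mm. A picture is of the moment at which its call begins: read the wrist's pose just before it. There is no depth.
- ctrl.hand_in(): hands the job in, once; it reports no verdict.
The state is a dict: "time_s": time; "q": joint angles; "dq": joint speeds; "joint_efforts": joint torques, N m; "eef_pos": TCP position; "eef_rot": TCP orientation; "wrist_force": force on the tool from outside, world axes, zero at the start; "torque": the same for the moment, N m; "opening": opening from 0.0 (shut) to 1.0 (fully open).
Only numpy, scipy, OpenCV 4.12 (cv2) and the standard library are available. Lean on these libraries where they do the work, as an engineer would, in place of code of your own. Each camera call takes 0.05 s, during which the arm holds its last target.

## Working session

There is one attempt and no reset: what is moved stays moved. The work goes in short steps, Python scripts to look and compute and a tool call to move; the robot and the scene stay as the last step left them, time stands still between calls to the robot, and variables do not carry over. Pictures are saved under pics/ and viewed, and the job is handed in when it is done.

Besides the shell and the picture viewer there is one more tool, called after "Request:" as name(argument=value, ...), one argument or row to a line, values as JSON. servo_tool: Moves the arm, as the interface text tells. Its arguments: {"type":"object","properties":{"targets":{"type":"array","items":{"type":"array","items":{"type":"number"}}}},"required":["targets"]}

```bash
mkdir -p pics; ls; python3 - <<'E'
from bench import ctrl
import cv2,numpy as np
o=ctrl.get_obs();print({k:np.round(v,3) for k,v in o.items()})
for n in("side","top","wrist"):
    c=ctrl.camera(n);cv2.imwrite(f"pics/{n}0.png",c["pixels"])
    print(n,{k:np.round(v,3).tolist() for k,v in c.items() if k!="pixels"})
E
```

```text
pics
{'time_s': np.float64(0.0), 'q': array([ 0.986,  0.182,  1.608, -0.   ,  1.354, -0.206]), 'dq': array([-0.   , -0.001, -0.001,  0.001, -0.002, -0.001]), 'joint_efforts': array([ 0.0000e+00, -4.4485e+01, -3.5135e+01, -0.0000e+00,  9.0000e-03,
        0.0000e+00]), 'eef_pos': array([0.212, 0.534, 0.23 ]), 'eef_rot': array([ 0.694,  0.133,  0.695, -0.134]), 'wrist_force': array([ 0.057, -0.205,  0.148]), 'torque': array([-0.005,  0.017,  0.027]), 'opening': np.float64(1.0)}
side {'intrinsics': [[461.973, 0.0, 315.837], [0.0, 461.973, 246.354], [0.0, 0.0, 1.0]], 'R': [[0.968, -0.251, 0.005], [-0.153, -0.603, -0.783], [0.2, 0.757, -0.622]], 't': [-0.464, 0.191, 0.867]}
top {'intrinsics': [[557.335, 0.0, 312.088], [0.0, 557.335, 244.353], [0.0, 0.0, 1.0]], 'R': [[-0.022, -0.999, -0.036], [-0.989, 0.027, -0.146], [0.147, 0.032, -0.989]], 't': [0.094, 0.526, 1.094]}
wrist {'intrinsics': [[412.355, 0.0, 313.306], [0.0, 412.355, 240.474], [0.0, 0.0, 1.0]], 'tool_from_camera': [[0.001, -0.276, 0.961, -0.143], [1.0, -0.0, -0.001, 0.0], [0.0, 0.961, 0.276, -0.07], [0.0, 0.0, 0.0, 1.0]]}
```

View pics/side0.png

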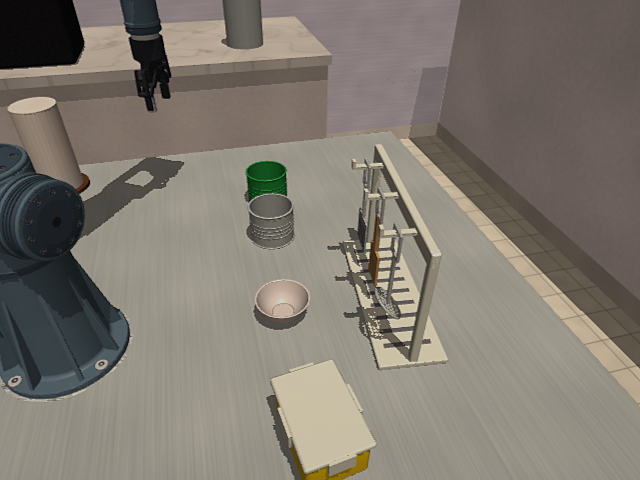

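View pics/top0.png

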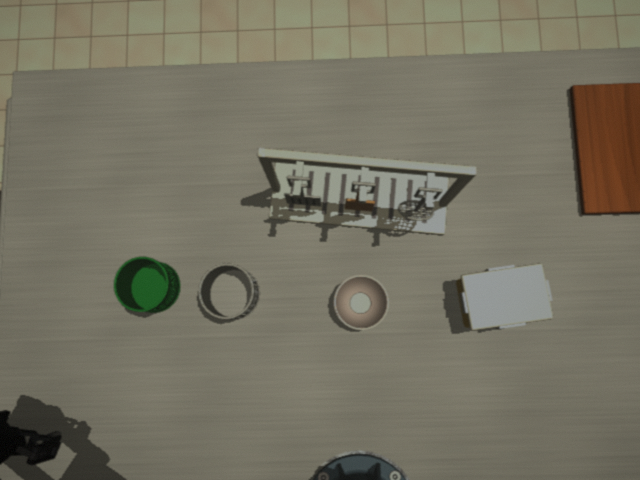

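View pics/wrist0.png

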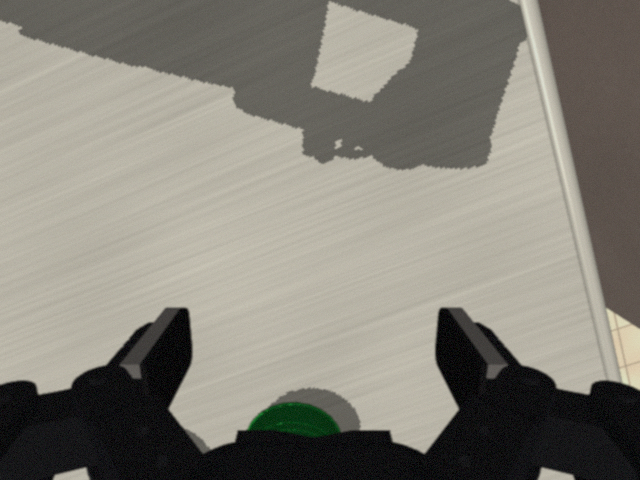

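The skimmer hangs at the right end of the rack (side 390,290; top 428,190). The turner is at the left end and the spatula in the middle. The steel can is at top (228,293), with the green look-alike at its left (147,285). I'll zoom in.

```bash
python3 - <<'E'
import cv2
s=cv2.imread("pics/side0.png");t=cv2.imread("pics/top0.png")
cv2.imwrite("pics/sz.png",cv2.resize(s[140:370,330:460],None,fx=2.6*1,fy=2.6,interpolation=cv2.INTER_CUBIC))
cv2.imwrite("pics/sz2.png",cv2.resize(s[210:330,350:450],None,fx=5,fy=5,interpolation=cv2.INTER_CUBIC))
cv2.imwrite("pics/tz.png",cv2.resize(t[140:250,250:490],None,fx=3.3,fy=3.3,interpolation=cv2.INTER_CUBIC))
cv2.imwrite("pics/tc.png",cv2.resize(t[240:340,100:270],None,fx=4.5,fy=4.5,interpolation=cv2.INTER_CUBIC))
E
```

```text
(no output)
```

View pics/sz2.png

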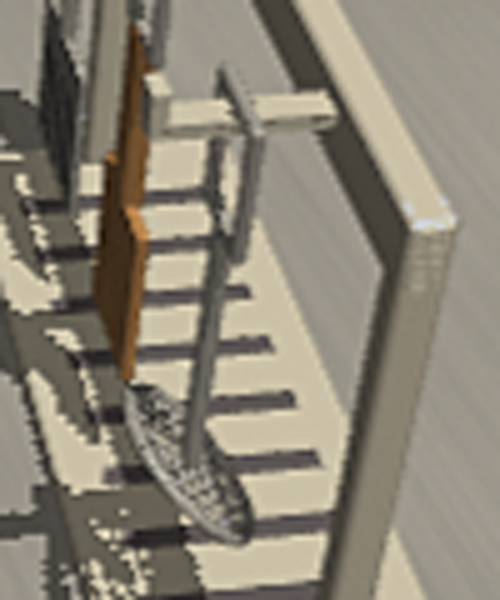

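View pics/tz.png

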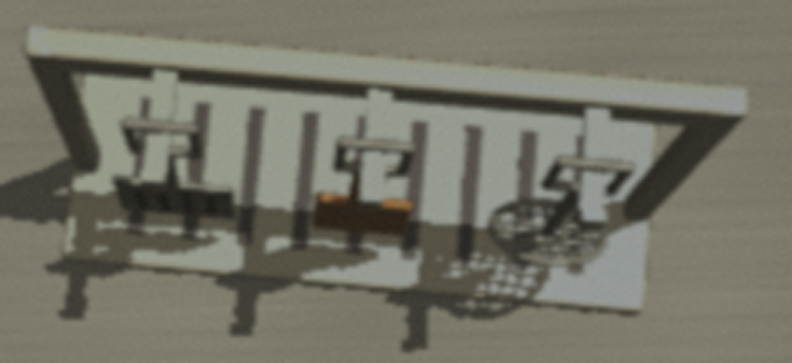

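View pics/tc.png

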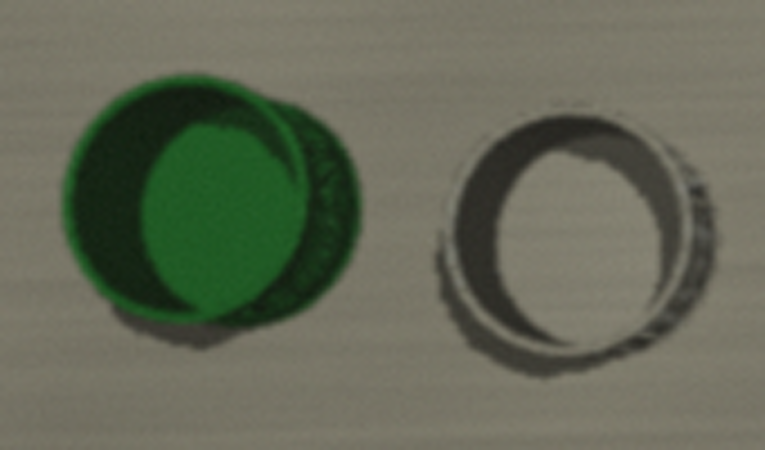

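```bash
cat > h.py <<'E'
import numpy as np,cv2
from bench import ctrl
def cams():
    return {n:ctrl.camera(n) for n in("side","top")}
def P(c): return c["intrinsics"]@np.c_[c["R"],c["t"]]
def tri(cs,a,b):
    X=cv2.triangulatePoints(P(cs["side"]),P(cs["top"]),np.array(a,float).reshape(2,1),np.array(b,float).reshape(2,1));X=X[:3,0]/X[3]
    e=[proj(cs[n],X)-p for n,p in(("side",a),("top",b))]
    return X.round(4),np.round(e,1).tolist()
def proj(c,X):
    p=P(c)@np.r_[X,1];return p[:2]/p[2]
def atz(c,px,z):
    d=c["R"].T@np.linalg.inv(c["intrinsics"])@np.r_[px,1];C=-c["R"].T@c["t"]
    return (C+d*(z-C[2])/d[2]).round(4)
E
python3 - <<'E'
from h import *
cs=cams()
for n,a,b in(("loop+y",(394.4,223.6),(419.1,188.5)),("loop-y",(401.6,236),(441.8,190)),("head",(387.7,302),(416,210.3)),
 ("barR end top",(436,253),(475.5,169)),("barL end top",(379,146),(260,150))):
    print(n,tri(cs,a,b))
print("can",atz(cs["top"],(226.9,292),.09),atz(cs["side"],(271,207),.09),"tub",atz(cs["top"],(506,297),.082),"bowl",atz(cs["top"],(360,303),.045),"green",atz(cs["top"],(141,284),.1))
E
```

```text
loop+y (array([ 0.5833, -0.1051,  0.2585]), [[0.9, -0.2], [-0.1, 0.6]])
loop-y (array([ 0.5794, -0.1417,  0.261 ]), [[0.5, -0.1], [-0.1, 0.3]])
head (array([ 0.5805, -0.1236,  0.0988]), [[0.1, -0.0], [-0.0, 0.1]])
barR end top (array([ 0.6109, -0.1974,  0.2653]), [[1.5, -0.4], [-0.3, 0.9]])
barL end top (array([0.6571, 0.1582, 0.2601]), [[1.1, -0.2], [-0.2, 0.9]])
can [0.4324 0.2458 0.09  ] [0.434 0.243 0.09 ] tub [ 0.4103 -0.2887  0.082 ] bowl [ 0.407  -0.0122  0.045 ] green [0.4513 0.4106 0.1   ]
```

```bash
cat >> h.py <<'E'
from scipy.spatial.transform import Rotation as Ro
def pose():
    o=ctrl.get_obs();q=o["eef_rot"];return Ro.from_quat(np.r_[q[1:],q[0]]),np.array(o["eef_pos"]),o
def goal(p,R):
    r,x,o=pose()
    print("turn",(r.inv()*R).as_rotvec().round(3),"shift mm",(r.inv().apply(np.array(p)-x)*1000).round(1))
def down(ylook,pitch=0,sx=1):
    # tool x down, tool y along ylook dir (world horizontal)
    y=np.r_[ylook,0]/np.linalg.norm(ylook);x=np.r_[0,0,-1.];R=Ro.from_matrix(np.c_[x,y,np.cross(x,y)])
    return R*Ro.from_rotvec([0,pitch,0])
E
python3 - <<'E'
from h import *
r,x,o=pose();print(r.as_matrix().round(3))
for s in(1,-1): goal([.581,-.1235,.33],down([s*.128,s*.992]))
E
```

```text
[[-0.     0.37   0.929]
 [-0.001  0.929 -0.37 ]
 [-1.    -0.001 -0.   ]]
turn [-0.25  -0.     0.001] shift mm [ -98.8 -474.7  585.5]
turn [2.891e+00 1.000e-03 0.000e+00] shift mm [ -98.8 -474.7  585.5]
```

Request:
servo_tool(
  targets=[
    [0, 0, 0, -50, -20, 25, 1],
    [-0.03, 0, 0, -99, -60, 75, 1],
    [-0.06, 0, 0, -99, -105, 130, 1],
    [-0.09, 0, 0, -99, -150, 185, 1],
    [-0.12, 0, 0, -99, -195, 240, 1],
    [-0.15, 0, 0, -99, -240, 295, 1],
    [-0.18, 0, 0, -99, -285, 350, 1],
    [-0.18, 0, 0, -99, -285, 350, 1],
  ],
)

```text
time_s: 1.25
eef_pos: [0.433, 0.1379, 0.3302]
eef_rot: [0.704, 0.07, 0.703, -0.07]
wrist_force: [0.6, 1.1, 0.5]
opening: 1.003
```

```bash
python3 - <<'E'
from h import *
r,x,o=pose();print(x,o["q"].round(3),o["time_s"])
goal([.581,-.1235,.33],down([.128,.992]))
E
```

```text
[0.4329775  0.13785939 0.33024069] [ 4.600e-02 -1.690e-01  1.761e+00 -1.000e-03  1.550e+00 -1.325e+00] 1.25
turn [-0.071  0.     0.001] shift mm [   0.4 -226.9  196.8]
```

Request:
servo_tool(
  targets=[
    [-0.02, 0, 0, 0, -40, 35, 1],
    [-0.04, 0, 0, 0, -80, 70, 1],
    [-0.07, 0, 0, 0, -120, 105, 1],
    [-0.07, 0, 0, 0, -160, 140, 1],
    [-0.07, 0, 0, 0, -200, 175, 1],
    [-0.07, 0, 0, 0, -227, 197, 1],
    [-0.07, 0, 0, 0, -227, 197, 1],
    [-0.07, 0, 0, 0, -227, 197, 1],
  ],
)

```text
time_s: 2.25
eef_pos: [0.5809, -0.1231, 0.3301]
eef_rot: [0.705, 0.046, 0.706, -0.046]
wrist_force: [0.2, -0.1, 0.4]
opening: 1.0
```

```bash
python3 - <<'E'
from h import *
r,x,o=pose();print(x,o["q"].round(3),o["time_s"])
c=ctrl.camera("wrist");cv2.imwrite("pics/w1.png",c["pixels"])
T=c["tool_from_camera"];K=c["intrinsics"]
def pw(X):
    t=r.inv().apply(np.array(X)-x);p=K@(np.linalg.inv(T)@np.r_[t,1])[:3];return (p[:2]/p[2]).round(1)
ox=np.array([.992,-.128,0]);oy=np.array([.128,.992,0]);c0=np.array([.581,-.1235,.263])
for s in(20,-20):print("loop top",s,pw(c0+oy*s/1000))
print(pw(c0-ox*.031))
E
```

```text
[ 0.58088527 -0.12306921  0.3301205 ] [-0.408  0.16   1.434 -0.     1.549 -1.85 ] 2.25
loop top 20 [349.6 258.5]
loop top -20 [275.2 258.6]
[312.3 201.6]
```

View pics/w1.png

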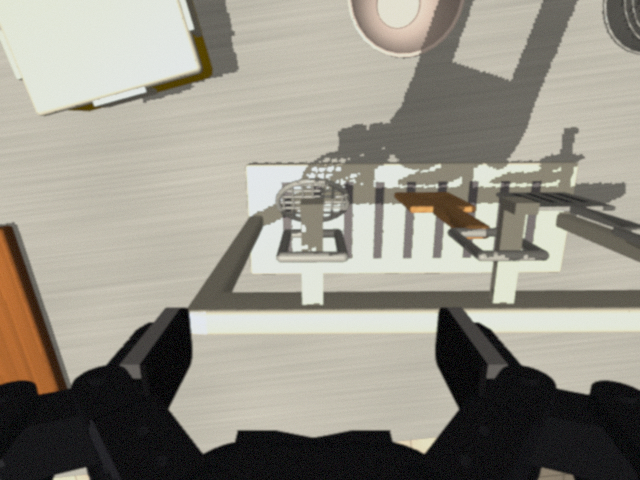

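The loop's top bar appears at (277..350, 256) and the prediction was (275..350, 258), so my measured position holds. I'll go down and grip.

Request:
servo_tool(
  targets=[
    [0, 0, 0, 40, 0, 0, 1],
    [0, 0, 0, 80, 0, 0, 1],
    [0, 0, 0, 108, 0, 0, 1],
    [0, 0, 0, 108, 0, 0, 1],
    [0, 0, 0, 108, 0, 0, -1],
    [0, 0, 0, 108, 0, 0, -1],
    [0, 0, 0, 108, 0, 0, -1],
    [0, 0, 0, 108, 0, 0, -1],
  ],
)

```text
time_s: 3.3
eef_pos: [0.5818, -0.1228, 0.2243]
eef_rot: [0.707, 0.045, 0.705, -0.046]
wrist_force: [0.5, 1.1, 6.1]
opening: 0.446
```

Request:
servo_tool(
  targets=[
    [0, 0, 0, 0, 0, 0, -1],
    [0, 0, 0, 0, 0, 0, -1],
    [0, 0, 0, 0, 0, 0, -1],
    [0, 0, 0, 0, 0, 0, -1],
    [0, 0, 0, -3, 0, 0, -1],
    [0, 0, 0, -6, 0, 0, -1],
    [0, 0, 0, -8, 0, 0, -1],
    [0, 0, 0, -8, 0, 0, -1],
  ],
)

```text
time_s: 4.3
eef_pos: [0.5818, -0.1229, 0.2325]
eef_rot: [0.707, 0.045, 0.705, -0.046]
wrist_force: [-0.2, 0.0, -1.3]
opening: 0.447
```

```bash
python3 - <<'E'
from h import *
cs=cams();s=cs["side"]["pixels"];t=cs["top"]["pixels"]
cv2.imwrite("pics/s2.png",cv2.resize(s[140:340,320:470],None,fx=3,fy=3,interpolation=2))
cv2.imwrite("pics/w2.png",ctrl.camera("wrist")["pixels"])
E
```

```text
(no output)
```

View pics/s2.png

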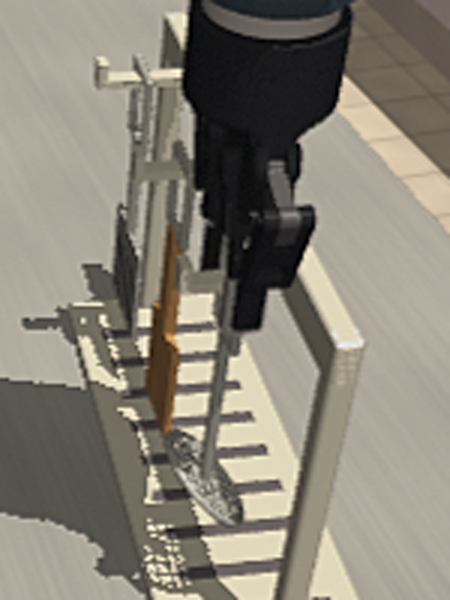

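View pics/w2.png

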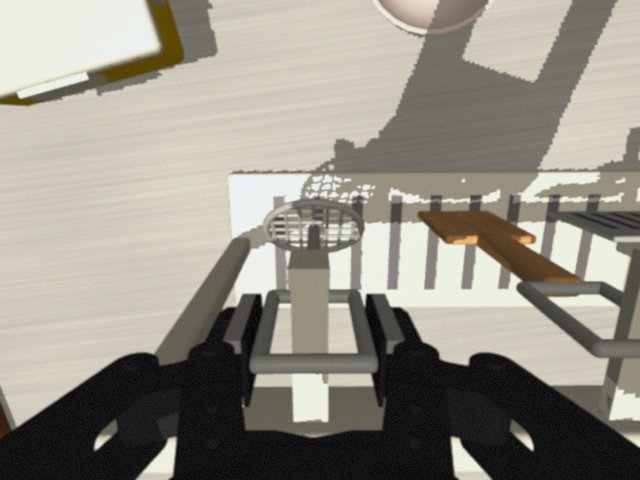

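Grip confirmed: the opening is 0.447, which matches the 40 mm loop, and the force is about -1.3 N, the skimmer's weight. Next I'll unhook it.

Request:
servo_tool(
  targets=[
    [0, 0, 0, -7, 0, 0, -1],
    [0, 0, 0, -14, 0, 0, -1],
    [0, 0, 0, -14, 0, 0, -1],
    [0, 0, 0, -14, 0, -12, -1],
    [0, 0, 0, -14, 0, -30, -1],
    [0, 0, 0, -14, 0, -50, -1],
    [0, 0, 0, -14, 0, -70, -1],
    [0, 0, 0, -14, 0, -80, -1],
  ],
)

```text
time_s: 5.45
eef_pos: [0.5009, -0.1122, 0.2457]
eef_rot: [0.706, 0.045, 0.705, -0.046]
wrist_force: [-0.1, 0.1, -1.3]
opening: 0.447
```

```bash
python3 - <<'E'
from h import *
r,x,o=pose();print(x,o["opening"],o["wrist_force"].round(2))
cs=cams();s=cs["side"]["pixels"]
cv2.imwrite("pics/s3.png",cv2.resize(s[130:350,250:470],None,fx=2.7,fy=2.7,interpolation=2))
E
```

```text
[ 0.5008813  -0.11219345  0.24573219] 0.4468910423538175 [-0.05  0.13 -1.26]
```

View pics/s3.png

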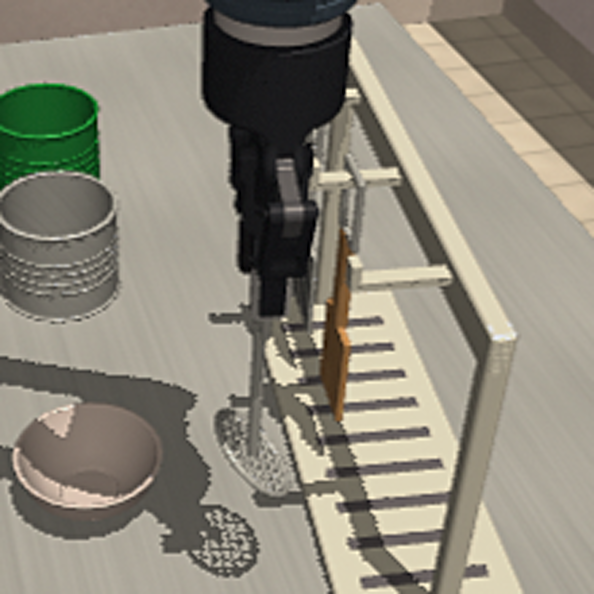

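The skimmer is clear of the hook (head at side-zoom (250,450)) and hangs straight in the grip. I'll carry it over the can.

```bash
python3 - <<'E'
from h import *
goal([.433,.245,.31],down([.128,.992]))
E
```

```text
turn [-0.     0.003  0.   ] shift mm [ -64.5  345.6 -113.4]
```

Request:
servo_tool(
  targets=[
    [0, 0, 0, -30, 0, -20, -1],
    [0, 0, 0, -64, 30, -35, -1],
    [0, 0, 0, -64, 80, -50, -1],
    [0, 0, 0, -64, 135, -65, -1],
    [0, 0, 0, -64, 190, -80, -1],
    [0, 0, 0, -64, 245, -95, -1],
    [0, 0, 0, -64, 300, -107, -1],
    [0, 0, 0, -64, 330, -112, -1],
  ],
)

```text
time_s: 6.55
eef_pos: [0.4321, 0.2321, 0.3097]
eef_rot: [0.707, 0.044, 0.705, -0.044]
wrist_force: [0.3, -1.0, -1.2]
opening: 0.449
```

Request:
servo_tool(
  targets=[
    [0, 0, 0, 0, 15, -1, -1],
    [0, 0, 0, 0, 15, -1, -1],
    [0, 0, 0, 0, 15, -1, -1],
    [0, 0, 0, 0, 15, -1, -1],
    [0, 0, 0, 0, 15, -1, -1],
    [0, 0, 0, 0, 15, -1, -1],
    [0, 0, 0, 0, 15, -1, -1],
    [0, 0, 0, 0, 15, -1, -1],
  ],
)

```text
time_s: 7.55
eef_pos: [0.433, 0.2471, 0.3097]
eef_rot: [0.707, 0.045, 0.705, -0.045]
wrist_force: [-0.3, -0.1, -0.6]
opening: 0.449
```

```bash
python3 - <<'E'
from h import *
r,x,o=pose();print(x,o["opening"],o["wrist_force"].round(2),o["time_s"],o["q"].round(2))
cs=cams()
cv2.imwrite("pics/s4.png",cv2.resize(cs["side"]["pixels"][100:300,180:400],None,fx=3,fy=3,interpolation=2))
cv2.imwrite("pics/t4.png",cs["top"]["pixels"])
cv2.imwrite("pics/w4.png",ctrl.camera("wrist")["pixels"])
goal([.433,.245,.31],down([.128,.992]))
E
```

```text
[0.43301877 0.24705565 0.30968933] 0.4490003482102286 [-0.27 -0.13 -0.61] 7.55 [ 0.28 -0.05  1.7  -0.    1.5  -1.16]
turn [ 0.003  0.003 -0.   ] shift mm [-0.3 -2.1  0.3]
```

View pics/s4.png

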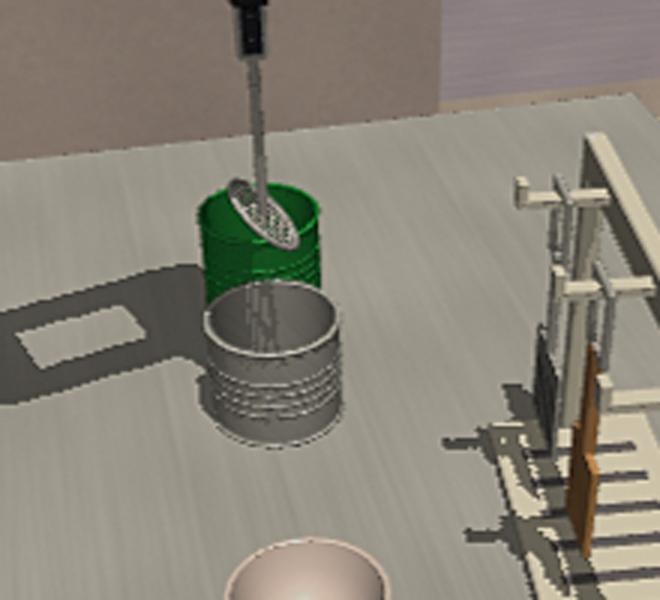

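View pics/w4.png

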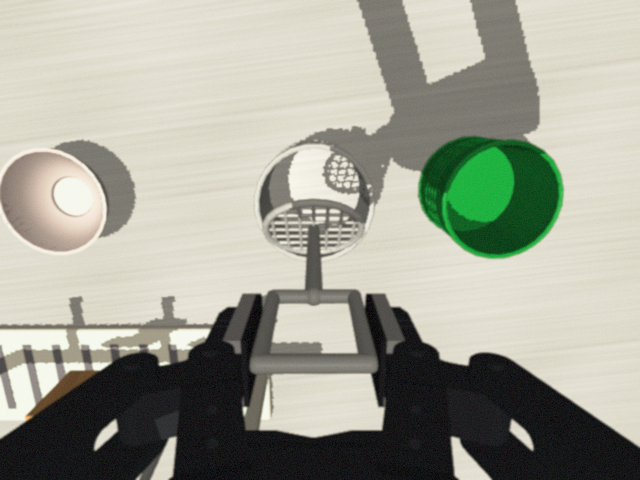

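```bash
python3 - <<'E'
from h import *
r,x,o=pose();c=ctrl.camera("wrist");T=c["tool_from_camera"];K=c["intrinsics"]
def wz(px,z):
    d=r.apply(T[:3,:3]@np.linalg.inv(K)@np.r_[px,1]);C=x+r.apply(T[:3,3]);return (C+d*(z-C[2])/d[2]).round(4)
print("can wrist",wz((314.5,199.5),.09))
cs=cams();print("head side",atz(cs["side"],(268,171.3),.184),"head wrist",wz((313.5,228),.184))
can=np.array([.433,.245]);ox=np.array([.992,-.128]);th=-.37
hd=can-ox*.012
for hz in(.14,.026):
    p=np.r_[hd-ox*.126*np.sin(-th),hz+.126*np.cos(th)];print(p.round(4));goal(p,down([.128,.992],th))
E
```

```text
can wrist [0.4298 0.2486 0.09  ]
head side [0.4328 0.2444 0.184 ] head wrist [0.4316 0.2475 0.184 ]
[0.3759 0.2524 0.2575]
turn [ 0.002 -0.367 -0.001] shift mm [ 52.   -2.  -57.5]
[0.3759 0.2524 0.1435]
turn [ 0.002 -0.367 -0.001] shift mm [166.   -2.  -57.8]
```

Request:
servo_tool(
  targets=[
    [0, -0.09, 0, 10, 0, -14, -1],
    [0, -0.18, 0, 22, 0, -28, -1],
    [0, -0.27, 0, 37, 0, -43, -1],
    [0, -0.367, 0, 52, -1, -58, -1],
    [0, -0.367, 0, 52, -1, -58, -1],
    [0, -0.367, 0, 52, -1, -58, -1],
    [0, -0.367, 0, 52, -1, -58, -1],
    [0, -0.367, 0, 52, -1, -58, -1],
  ],
)

```text
time_s: 8.85
eef_pos: [0.3766, 0.2533, 0.2582]
eef_rot: [0.824, 0.036, 0.564, -0.052]
wrist_force: [-0.2, 0.6, -0.4]
opening: 0.447
```

```bash
python3 - <<'E'
from h import *
r,x,o=pose();print(x,o["opening"],o["q"].round(2))
cs=cams()
cv2.imwrite("pics/s5.png",cv2.resize(cs["side"]["pixels"][100:300,180:400],None,fx=3,fy=3,interpolation=2))
cv2.imwrite("pics/w5.png",ctrl.camera("wrist")["pixels"])
can=np.array([.433,.245]);ox=np.array([.992,-.128]);th=-.37
hd=can-ox*.012
p=np.r_[hd-ox*.126*np.sin(-th),.026+.126*np.cos(th)];goal(p,down([.128,.992],th))
E
```

```text
[0.37655492 0.2533255  0.25816964] 0.4474081088895061 [ 0.48 -0.32  2.06 -0.23  1.1  -0.89]
turn [ 0.002  0.    -0.001] shift mm [106.5  -0.9 -41.2]
```

View pics/s5.png

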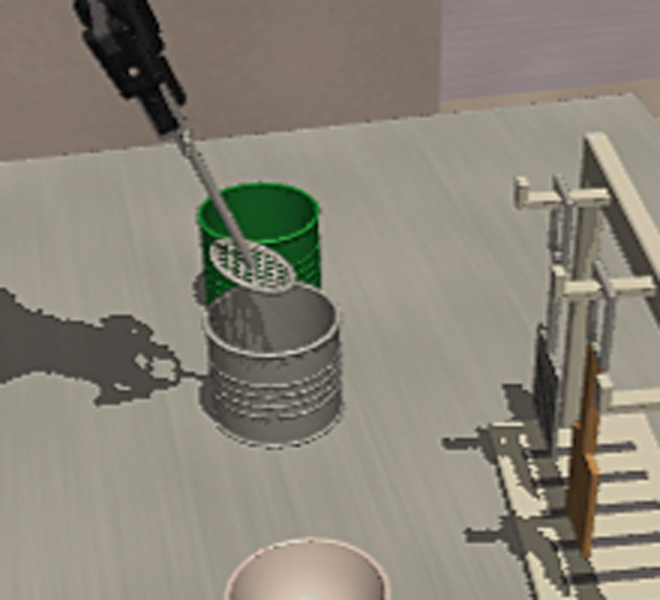

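View pics/w5.png

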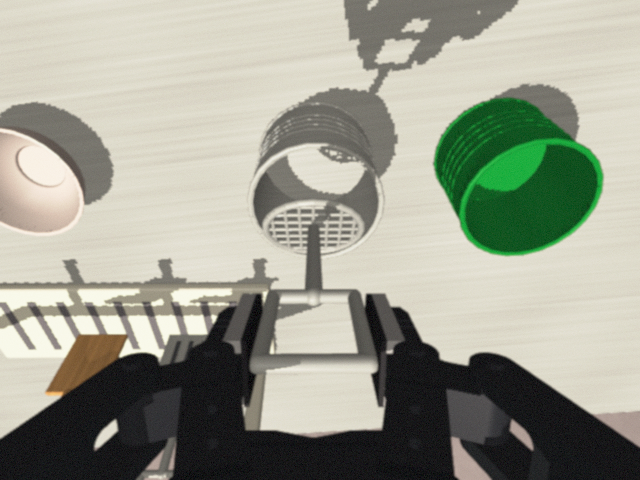

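Request:
servo_tool(
  targets=[
    [0, 0, 0, 17, 0, -4, -1],
    [0, 0, 0, 33, 0, -10, -1],
    [0, 0, 0, 50, 0, -16, -1],
    [0, 0, 0, 66, 0, -22, -1],
    [0, 0, 0, 82, 0, -28, -1],
    [0, 0, 0, 95, 0, -33, -1],
    [0, 0, 0, 104, 0, -37, -1],
    [0, 0, 0, 104, 0, -37, -1],
  ],
)

```text
time_s: 10.0
eef_pos: [0.3786, 0.2527, 0.1466]
eef_rot: [0.823, 0.035, 0.564, -0.052]
wrist_force: [-1.1, 0.0, -1.3]
opening: 0.444
```

```bash
python3 - <<'E'
from h import *
r,x,o=pose();print(x,o["opening"],o["wrist_force"].round(2))
cs=cams()
cv2.imwrite("pics/s6.png",cv2.resize(cs["side"]["pixels"][100:300,180:400],None,fx=3,fy=3,interpolation=2))
cv2.imwrite("pics/w6.png",ctrl.camera("wrist")["pixels"])
E
```

```text
[0.37862517 0.2526755  0.14657168] 0.4444332251624821 [-1.14  0.01 -1.27]
```

View pics/s6.png

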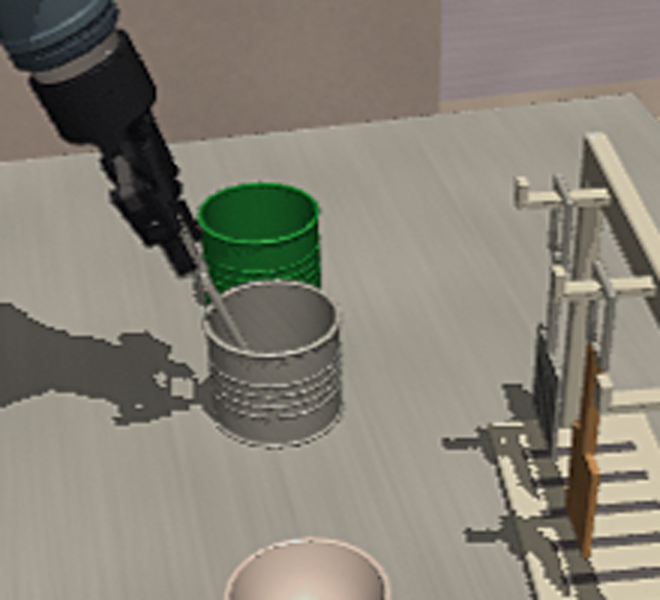

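View pics/w6.png

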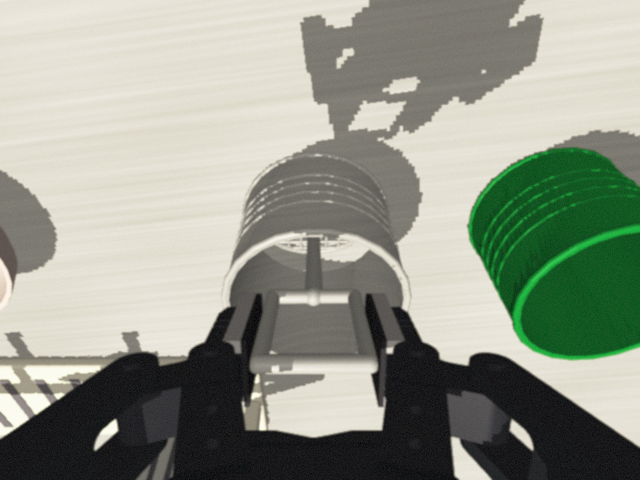

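The head is inside the can just above the floor, with no contact force. I'll open and back out along the tool axis.

Request:
servo_tool(
  targets=[
    [0, 0, 0, 2, 0, -1, -1],
    [0, 0, 0, 2, 0, -1, 0.2],
    [0, 0, 0, 2, 0, -1, 0.5],
    [0, 0, 0, 2, 0, -1, 0.8],
    [0, 0, 0, 2, 0, -1, 0.8],
    [0, 0, 0, 2, 0, -1, 0.8],
    [0, 0, 0, 2, 0, -1, 0.8],
    [0, 0, 0, 2, 0, -1, 0.8],
  ],
)

```text
time_s: 11.15
eef_pos: [0.3793, 0.2532, 0.1457]
eef_rot: [0.824, 0.036, 0.563, -0.052]
wrist_force: [0.8, 0.5, 0.4]
opening: 0.9
```

```bash
python3 - <<'E'
from h import *
r,x,o=pose();print(x,o["opening"],o["wrist_force"].round(2))
cs=cams()
cv2.imwrite("pics/s7.png",cv2.resize(cs["side"]["pixels"][100:300,180:400],None,fx=3,fy=3,interpolation=2))
cv2.imwrite("pics/w7.png",ctrl.camera("wrist")["pixels"])
E
```

```text
[0.37927969 0.25319104 0.14570388] 0.9003792587423103 [0.77 0.48 0.38]
```

View pics/s7.png

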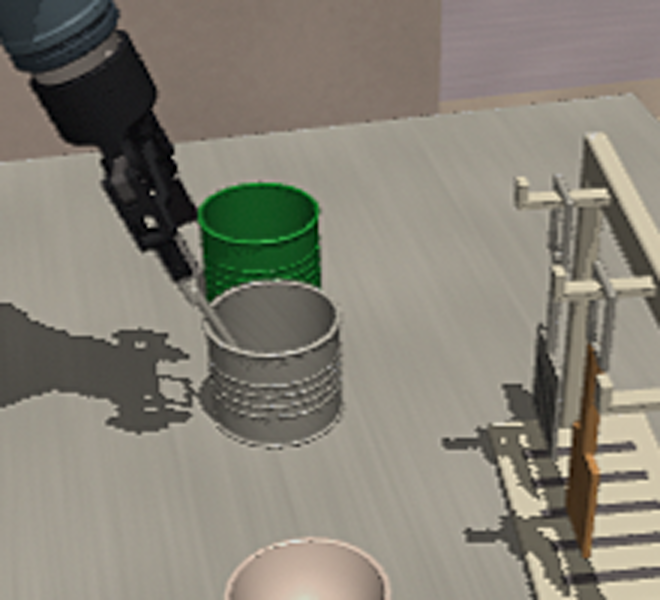

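View pics/w7.png

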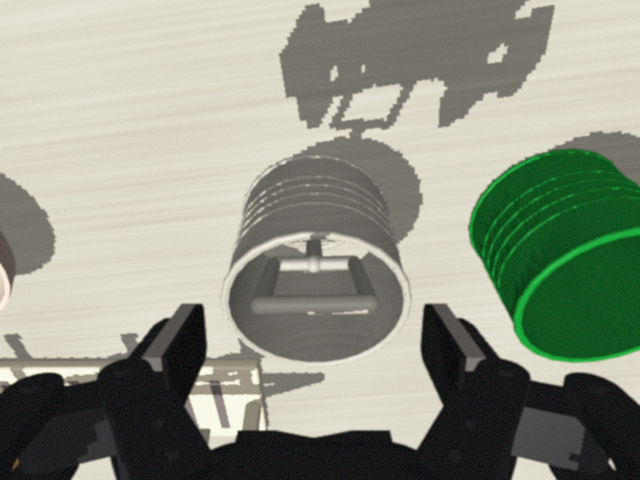

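Skimmer is leaning on the rim, clear of the fingers. I'll retract along the tool axis.

Request:
servo_tool(
  targets=[
    [0, 0, 0, -20, 0, 0, 0.8],
    [0, 0, 0, -45, 0, 0, 0.8],
    [0, 0, 0, -75, 0, 0, 0.8],
    [0, 0, 0, -105, 0, 0, 0.8],
    [0, 0, 0, -135, 0, 0, 0.8],
    [0, 0, 0, -150, 0, 0, 0.8],
    [0, 0, 0, -150, 0, 0, 0.8],
    [0, 0, 0, -150, 0, 0, 0.8],
  ],
)

```text
time_s: 12.3
eef_pos: [0.325, 0.2596, 0.2842]
eef_rot: [0.823, 0.036, 0.564, -0.052]
wrist_force: [0.1, -0.2, 0.0]
opening: 0.899
```

```bash
python3 - <<'E'
from h import *
r,x,o=pose();print(x,o["opening"],o["wrist_force"].round(2),o["time_s"],o["dq"].round(3))
cs=cams()
cv2.imwrite("pics/s8.png",cv2.resize(cs["side"]["pixels"][100:340,180:450],None,fx=2.5,fy=2.5,interpolation=2))
cv2.imwrite("pics/t8.png",cs["top"]["pixels"])
E
```

```text
[0.32503549 0.25959571 0.2841647 ] 0.8989970964160988 [ 0.09 -0.22  0.01] 12.3 [-0.002  0.007  0.004  0.001  0.001  0.   ]
```

View pics/s8.png

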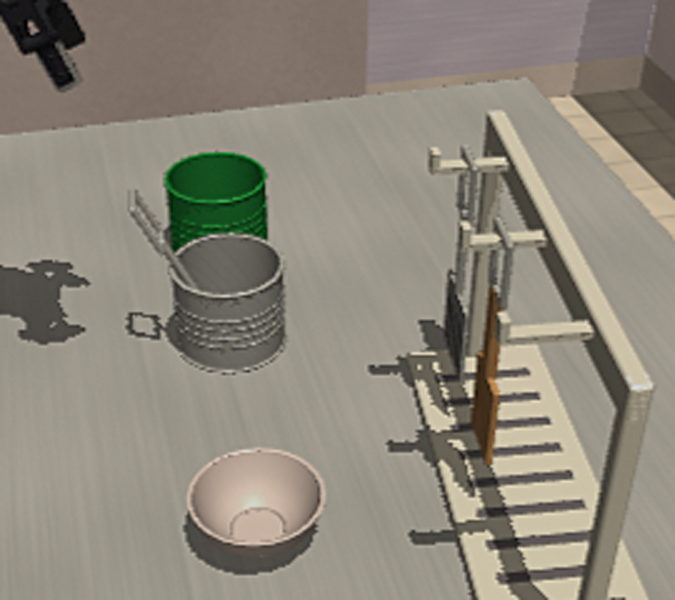

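View pics/t8.png

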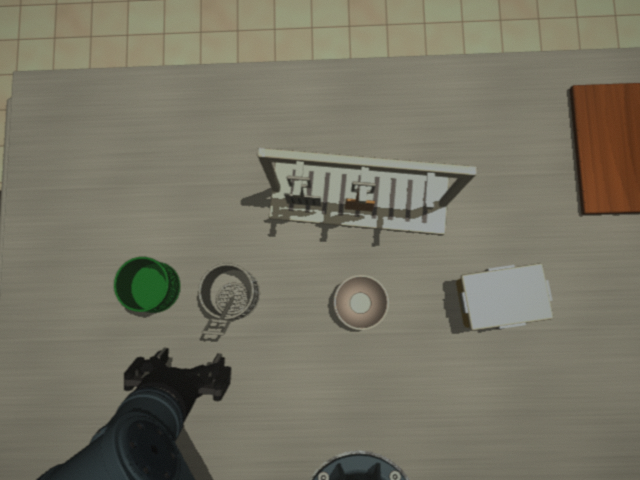

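```bash
python3 - <<'E'
from h import *
cs=cams();a=cv2.imread("pics/t8.png")
print("motion px",(cv2.absdiff(a,cs["top"]["pixels"]).max(2)>60).sum())
L,e=tri(cs,(233,178),(211,336));H=atz(cs["top"],(232,297),.025);print(L,e,H)
v=L-H;print("len",np.linalg.norm(v).round(3),"lean",np.degrees(np.arccos(v[2]/np.linalg.norm(v))).round(1))
print("time",ctrl.get_obs()["time_s"]);print(ctrl.hand_in())
E
```

```text
motion px 0
[0.3524 0.259  0.1699] [[-1.5, 0.1], [0.1, -1.3]] [0.4263 0.2475 0.025 ]
len 0.163 lean 27.3
time 12.5
the job is handed in; nothing more can be done
None
```

The skimmer is off its hook and standing head down in the steel can. I let go of it, backed the gripper clear and handed the job in at 12.5 s of the 40 s allowed. `hand_in` reports no verdict, so the checks below are my own.

**How it was done:** I gripped the skimmer by the sides of its loop from above, raised it about 22 mm and drew it 80 mm off the hook. I then carried it over the can, tilted it about 21°, lowered it and opened the fingers.

**Last checks:**
- **Skimmer:** its head sits about 7 mm from the can's axis and near the floor, and it leans about 27° on the rim. The distance from head to loop measured 163 mm, against the 165 mm given.
- **Can, spatula and turner:** the can is upright, and the spatula and turner still hang where they were, judged by eye from the side and top pictures.
- **Rest and contact:** nothing moved between the last two top pictures, and the wrist force was close to zero.

**Disagreement:** the top and wrist cameras placed the can's centre about 4 mm apart, which was within the room to spare. No check failed.

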